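# Wedge the barometer door shut in its hanging jig

### The arm

A 7-joint arm with a two-finger parallel gripper is mounted at the origin on the work surface. World frame = base frame: x ahead of the robot, y to its left, z up, the work surface at z = 0. Lengths are in m, angles in rad, forces in N, time in s.
With the tool pointing down it reaches from about 0.35 to 0.9 m from the base axis. Payload 19.9 kg.
Tool frame: the origin (TCP) lies at the very end of the fingers, on their centre line; the grasp point (between the pads) lies 19 mm behind it; z points along the fingers, y is the line along which they close (so a half turn about z gives the same grasp; the last joint's range is limited). The gripper opens to 85 mm and grips with 20 to 120 N. Pads are 22 mm wide; open, the fingers measure 114 mm over their backs; the gripper's body (76 mm by 85 mm) begins 54 mm behind the grasp point. The pads swing forward as they close: fully open they stand 13 mm farther back than shut.
Start: joints at [-1.365, 0.417, -0.01, 1.614, 0.005, 1.111, -0.053], TCP at [0.153, 0.606, 0.231] pointing down, gripper open.
Joint ranges: [-2.81, 2.81], [-0.39, 2.02], [-1.27, 1.25], [0.06, 2.57], [-1.19, 4.33], [0.19, 2], [-2.82, 2.82]. Speed limits (rad/s): [1.89, 1.89, 2.39, 2.39, 3.01, 3.01, 3.01].

### API

Orientations are given as a unit quaternion [x, y, z, w].
In Python, from workcell import sensors, read_camera, camera_model, workorder gives the robot as it stands. The module is installed in compiled form; this text tells all that it offers.
- The arm moves only by the tool move_arm, never from a script. Its argument "commands" is a list that holds one entry, the list of rows, each a list of 5 numbers: the opening, from 0 (shut) to 1 (fully open), then the shift along the world's x, y, z in units of 50 mm (1.0 is 50 mm), then the turn about the world's z in degrees. A call has 1 to 10 rows; each row is the pose to reach, as a shift and turn from the pose commanded when the call began; what a row does not reach only later rows make up. A row lasts 1/8 s, in which the tool goes at most 62.5 mm and 10.7 degrees, less where a joint would pass 70% of its speed; a pose out of reach is approached as far as the arm can. A call with a gripper value outside its range is refused whole. The fingers move at their own pace and stop on an object; "newtons" is the grip in N (left out, the last holds). Time passes only in rows, so rows that repeat a pose let the fingers close. It gives the time, the measured TCP pose, the force, the opening and the grip force at its end, in the units of the state.
- sensors.observe(): the state, without advancing time (a new reading comes with each control period).
- read_camera(name): name is "side" or "top"; returns (picture, depth): 420x560x3 uint8, blue, green, red; 420x560 float32, m along the optical axis (not along the pixel's ray), 0 where there is no reading.
- camera_model(name): a dict with "fx", "fy", "cx", "cy" (pixels), "D" ([k1, k2, p1, p2, k3] as OpenCV has them; the pictures are not rectified), "view" (4x4, takes a point from world to camera coordinates). Camera axes: x right, y down, z forward; pixel columns grow to the right and rows downward; lengths in m; the calibration is good to about 2 mm. A picture is of the moment at which its call begins. camera_model takes no time and is no camera call.
- workorder.job_done(): hands the job in; it is judged then, once.
The state is a dict: "t": time; "q": joint angles; "dq": joint speeds; "effort": joint torques, N m; "ee_pos": TCP position; "tcp_rot": TCP orientation; "ft_force": force on the tool from outside, world axes, zero at the start; "wrist_torque": the same for the moment, N m; "width": finger opening in m; "gripper_force": force on a finger pad.
Only numpy, scipy, OpenCV 4.12 (cv2) and the standard library are available. Lean on these libraries where they do the work, as an engineer would, in place of code of your own. Each camera call takes 0.05 s, during which the arm holds its last target. There are 200 camera calls.

### The job

Gently swing the glazed barometer door shut in its jig. Then take the hardwood wedge and, from the front, tap it thin end first under the half of the door away from the hinges until it jams firmly between the door and the jig's board, without forcing it hard enough to strain the hinges. Leave the wedge standing there on its own and the other things on the bench where they are.

Things in the scene. Friction and masses are not known exactly. Their poses are not given: they have to be found in the camera images.
- jig: Fixed door-hanging jig: two walnut uprights 24 x 20 mm, 145 mm tall, 202 mm apart, the door hung between. Origin on the bench in the shut door's plane, midway between them; the front side is -x (door opens to -x, wedge goes in along +x), y points to the hinge upright, z up. It stands in a plywood board 260 mm wide (y), from 200 mm in front of the origin to 100 mm behind.
- panel (a joint): Glazed walnut door: 0 = shut against its felt-lined stop, grows to 1.2 rad as the free edge swings to the jig's -x. Upright hinge with slight friction (0.03 N m), stays where left, cannot lift. 14 mm thick (7 mm either side of the hinge axis), spans 4 to 173 mm from the hinge axis; lower edge 28 mm, top edge 128 mm above the bench.
- panel_hinge (a point): Point on the door's hinge axis at the height of the door's lower edge: 88 mm along +y of the jig's origin, 28 mm above the bench. The plywood board below has its top 12.5 to 19.5 mm above the bench, different each time and not measured, so the gap under the door is 8.5 to 15.5 mm and has to be felt.
- panel_edge (a point): Point on the front lower edge of the door, 128 mm from the hinge axis, in the middle of the half away from the hinges; moves with the door. With the door shut it is at x -7, y -40 mm in the jig's axes.
- wedge: Loose hardwood wedge, 164 mm long (x), 26 mm wide (y), about 120 g, flat underside. Origin at the middle of the underside; x points to the thin end at +82 mm, z up. The top slopes evenly from 5 mm thick at x = +82 mm to 20 mm at x = -38 mm (1 in 8); from x = -38 to -82 mm is an upright tail block, 40 mm tall.
- wedge_tail (a point): Middle of the wedge's tail block, to grip or tap: 60 mm behind the wedge's origin, 20 mm above its underside. Friction is 0.5 to 0.7, so the wedge stays where driven; the push needed is 1.1 to 1.5 times its force on the door. A push of about 14 N makes it firm; over 16 N on the door is too much, under 3 N is loose.
- block: Bystander: loose plain hardwood block 120 x 26 x 30 mm, no slope; origin under its middle.
- bezel: Bystander: loose silver bezel ring, 92 mm across, 10 mm high; origin under its middle.
- knob_a: Bystander: loose ebony setting knob, 26 mm across, 28 mm tall; origin under its middle.
- knob_b: Bystander: a second such ebony knob.
- dial: Bystander: loose enamel dial plate, 110 mm across, 5 mm thick; origin under its middle.
- dish: Bystander: loose pewter parts dish, 90 mm across, 26 mm high; origin under its middle.
- clamp: Bystander, fixed: cast iron C-clamp gripping a walnut finial, 150 mm tall; origin on the bench under the finial.

How it is judged:
By the outcome, as a careful person would: the job done as asked, in the order asked, and still so for the second after the job is handed in, with the robot touching nothing.
It also fails if it takes over 64 s, if anything falls off the work surface, if the arm or the gripper's body presses on something with over 40 N, if the wrist force passes 120 N, or if a joint passes its speed limit or range.

## Working session

There is one attempt and no reset: what is moved stays moved. The work goes in short steps, Python scripts to look and compute and a tool call to move; the robot and the scene stay as the last step left them, time stands still between calls to the robot, and variables do not carry over. Pictures are saved under pics/ and viewed, at most 10 in all, crops included, and the job is handed in when it is done.

Besides the shell and the picture viewer there is one more tool, called after "Request:" in YAML: its name, and indented under it one key for each argument. move_arm: Moves the arm, as the interface text tells. Its arguments: {"type":"object","properties":{"commands":{"type":"array"},"newtons":{"type":"number"}},"required":["commands"]}

```bash
mkdir -p pics; cat > h.py <<'E'
import numpy as np, cv2
from workcell import sensors, read_camera, camera_model, workorder
def K(m): return np.array([[m['fx'],0,m['cx']],[0,m['fy'],m['cy']],[0,0,1.]])
def grab(n):
    p,d=read_camera(n); np.savez('%s.npz'%n,p=p,d=d); return p,d
def ray(n,uv):
    m=camera_model(n); V=np.array(m['view']); D=np.array(m['D'],float)
    u=cv2.undistortPoints(np.array(uv,float).reshape(-1,1,2),K(m),D).reshape(-1,2)
    d=np.c_[u,np.ones(len(u))]@V[:3,:3]; o=-V[:3,:3].T@V[:3,3]
    return o,d
def onz(n,uv,z):
    o,d=ray(n,uv); return o+d*((z-o[2])/d[:,2])[:,None]
def dep(n,uv,D):
    o,d=ray(n,uv); uv=np.array(uv).reshape(-1,2).astype(int); return o+d*D[uv[:,1],uv[:,0]][:,None]
def cloud(n,D):
    vv,uu=np.mgrid[0:420,0:560]; uv=np.c_[uu.ravel(),vv.ravel()]
    P=dep(n,uv,D); P[D.ravel()==0]=np.nan; return P.reshape(420,560,3)
E
python3 - <<'E'
from h import *
for n in('top','side'):
    p,d=grab(n); cv2.imwrite(f'pics/{n}1.png',p)
    o,_=ray(n,[[280,210]]);print(n,o,_)
s=sensors.observe();print(s)
E
```

```text
top [0.4527589  0.00996728 1.35842183] [[ 0.05164341  0.01574618 -0.9985811 ]]
side [ 0.16194834 -0.80274455  0.8068064 ] [[ 0.3087556   0.6834349  -0.66168201]]
{'t': 0.1, 'q': array([-1.3655003 ,  0.41790901, -0.01028962,  1.61410038,  0.00471763,
        1.11067953, -0.05301531]), 'dq': array([-0.00126997, -0.00215302,  0.00099389, -0.00049994,  0.00024228,
       -0.00027432,  0.00165547]), 'effort': array([ 2.01392621e-03, -8.65824080e+01,  6.80965818e-01, -4.35632157e+01,
        1.92548399e-02,  4.96163921e-03, -2.44244808e-05]), 'ee_pos': array([0.15263376, 0.60576642, 0.23073189]), 'tcp_rot': array([ 1.23090908e-01,  9.92395254e-01, -5.36538248e-04, -1.33855251e-05]), 'ft_force': array([ 0.84551815, -0.15832215,  0.02756252]), 'wrist_torque': array([-0.03628272, -0.02077658, -0.02009388]), 'gripper_force': 0.0, 'width': 0.08513797851491386}
```

View pics/top1.png

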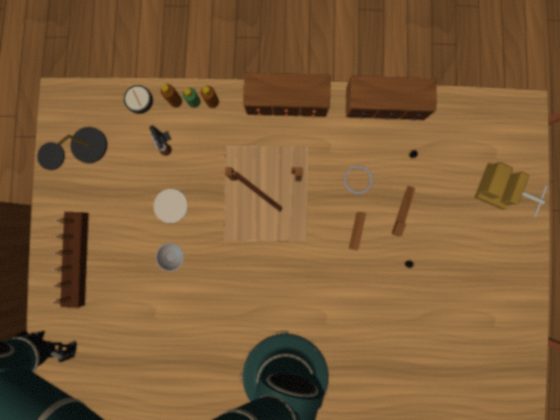

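View pics/side1.png

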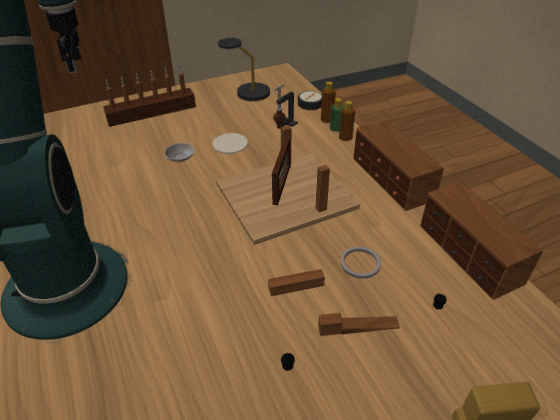

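The top view shows the jig board at about (225–308, 146–242) and the hinge upright at (231,173). The other upright is at (297,173), and the open door's free edge is at (281,209). The wedge has its tail at (399,229) and its thin end at (408,188), and the plain block is at (357,231). In the side view the wedge tail is at (331,324) and its tip at (397,323).

```bash
python3 - <<'E'
from h import *
z=np.load('top.npz');p,D=z['p'],z['d'];C=cloud('top',D)
def box(u0,u1,v0,v1,zmin,zmax=1):
    m=np.zeros((420,560),np.uint8);m[v0:v1,u0:u1]=1
    return (m>0)&(C[...,2]>zmin)&(C[...,2]<zmax)
def rect(m,name):
    P=C[m];r=cv2.minAreaRect(P[:,:2].astype(np.float32));
    print(name,len(P),'ctr',np.round(r[0],4),'size',np.round(r[1],4),'ang',round(r[2],2),'z',np.round(np.percentile(P[:,2],[2,50,98]),4))
print('bench z',np.nanmedian(C[280:320,300:450,2]))
rect(box(380,425,180,245,.012),'wedge>12');rect(box(380,425,180,245,.03),'tail')
rect(box(345,372,205,255,.015),'block')
rect(box(222,245,160,182,.135,.16),'hingeup');rect(box(288,306,160,185,.12,.16),'freeup')
rect(box(236,290,170,215,.10,.135),'door');rect(box(215,315,140,250,.008,.03),'board')
# side-cam colour
z=np.load('side.npz');C=cloud('side',z['d'])
rect(box(315,345,310,340,.03,.05),'S tail');rect(box(315,405,310,340,.006,.05),'S wedge')
rect(box(310,332,160,216,.05,.16),'S freeup');rect(box(215,360,160,240,.008,.03),'S board')
rect(box(268,292,130,205,.04,.135),'S door')
# colour contour of wedge, top
z=np.load('top.npz');b,g,r=[p[...,i].astype(int) for i in range(3)]
sub=p[180:245,380:425];hsv=cv2.cvtColor(p,cv2.COLOR_BGR2HSV)
m=((r<135)).astype(np.uint8);k=np.zeros_like(m);k[180:245,380:425]=1;m&=k
c=max(cv2.findContours(m,0,2)[0],key=cv2.contourArea);rr=cv2.minAreaRect(c);print('px',rr,onz('top',cv2.boxPoints(rr),.01).round(4))
cv2.imwrite('pics/crop1.png',cv2.resize(p[140:260,220:430],None,fx=3.6,fy=3.6))
E
```

```text
bench z -0.00036604258832639847
wedge>12 306 ctr [ 0.5178 -0.3557] size [0.0279 0.1365] ang 71.2 z [0.0124 0.0213 0.044 ]
tail 129 ctr [ 0.4742 -0.3409] size [0.0275 0.0443] ang 70.46 z [0.032  0.039  0.0445]
block 348 ctr [ 0.4631 -0.2103] size [0.0268 0.1199] ang 78.5 z [0.018  0.0292 0.0354]
hingeup 61 ctr [0.6237 0.1781] size [0.0239 0.0183] ang 0.95 z [0.1397 0.144  0.1487]
freeup 74 ctr [ 0.6287 -0.0137] size [0.0276 0.0285] ang 1.91 z [0.1269 0.1432 0.1499]
door 287 ctr [0.5708 0.096 ] size [0.1666 0.0152] ang 52.62 z [0.1175 0.1272 0.1324]
board 7126 ctr [0.5862 0.0678] size [0.3187 0.2788] ang 1.53 z [0.0097 0.015  0.0208]
S tail 281 ctr [ 0.476  -0.3429] size [0.029  0.0449] ang 69.94 z [0.0315 0.038  0.0409]
S wedge 1078 ctr [ 0.5312 -0.3609] size [0.0302 0.1609] ang 71.29 z [0.0063 0.0157 0.0401]
S freeup 411 ctr [ 0.6282 -0.025 ] size [0.023  0.0275] ang 83.43 z [0.0527 0.1048 0.1451]
S board 6173 ctr [0.6279 0.0766] size [0.4059 0.2669] ang 0.96 z [0.0105 0.0149 0.0186]
S door 791 ctr [0.5752 0.0995] size [0.1882 0.0268] ang 57.95 z [0.0431 0.1037 0.1303]
px ((402.7452697753906, 210.85848999023438), (46.83995056152344, 34.20277786254883), 74.05460357666016) [[ 0.5847 -0.2836  0.01  ]
 [ 0.6177 -0.3885  0.01  ]
 [ 0.4756 -0.4315  0.01  ]
 [ 0.4433 -0.3268  0.01  ]]
```

View pics/crop1.png

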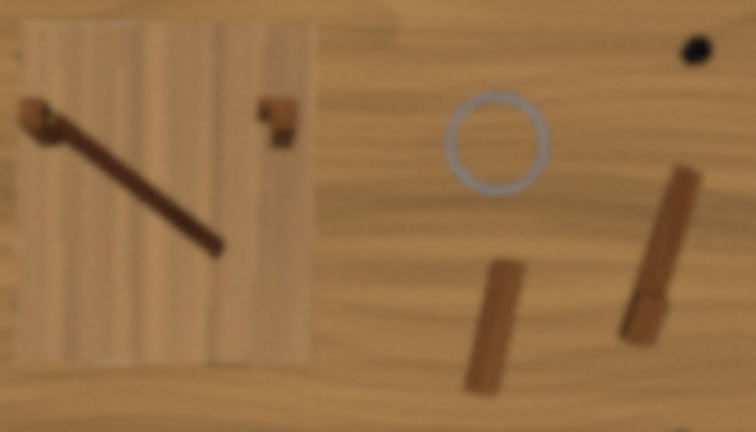

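The crop (3.6×, offset 220,140) shows the board corners near (25,20), (315,24), (310,363) and (14,363). The hinge upright is at (38,116), and the free upright with its stop is at (280,122). The door is about 37° open. The wedge tail is at (645,320) and its tip at (685,172), and nothing obstructs a grip on it.

```bash
python3 - <<'E'
from h import *
z=np.load('top.npz');p,D=z['p'],z['d'];C=cloud('top',cv2.medianBlur(D,5))
for col in('depth','sat'):
    if col=='depth': m=(C[...,2]>.0078)
    else:
        hsv=cv2.cvtColor(cv2.GaussianBlur(p,(5,5),0),cv2.COLOR_BGR2HSV); print('hsv in/out',hsv[220,250],hsv[230,275],hsv[220,210],hsv[200,325]); m=hsv[...,1]<(int(np.median(hsv[190:235,240:260,1]))+int(np.median(hsv[190:235,315:335,1])))/2
    m=m.astype(np.uint8);k=np.zeros_like(m);k[136:252,212:320]=1;m&=k
    m=cv2.morphologyEx(m,cv2.MORPH_CLOSE,np.ones((15,15)));m=cv2.morphologyEx(m,cv2.MORPH_OPEN,np.ones((25,25)))
    c=max(cv2.findContours(m,0,2)[0],key=cv2.contourArea).reshape(-1,2)
    W=onz('top',c,.0155)[:,:2].astype(np.float32)
    r=cv2.minAreaRect(W);print(col,r);print(cv2.boxPoints(r).round(4))
    # per-side line fits
    b=r[0]
    for nm,ax,sg in(('far',0,1),('near',0,-1),('left',1,1),('right',1,-1)):
        o=1-ax;s=W[(sg*(W[:,ax]-b[ax])>(.12 if ax==0 else .10))&(abs(W[:,o]-b[o])<.10)]
        f=np.polyfit(s[:,o]-b[o],s[:,ax],1);print(nm,len(s),f.round(4))
s=np.load('side.npz');cs=cloud('side',s['d'])
# uprights tops
for n,CC in(('top',C),('side',cs)):
    m=(CC[...,2]>.139)&(CC[...,2]<.150)&(CC[...,0]>.58)&(CC[...,0]<.66)&(CC[...,1]>-.06)&(CC[...,1]<.22)
    for lo,hi in((-.06,.03),(.14,.22)):
        q=CC[m&(CC[...,1]>lo)&(CC[...,1]<hi)]
        if len(q): print(n,len(q),np.median(q,0).round(4),q.min(0).round(4),q.max(0).round(4))
# board height from side depth & top depth
for n,CC in(('top',C),('side',cs)):
    m=(abs(CC[...,0]-.48)<.04)&(abs(CC[...,1]-.03)<.06);b=(abs(CC[...,0]-.38)<.03)&(abs(CC[...,1]-.0)<.1)
    print(n,'board z',np.nanmean(CC[m][:,2]),'bench',np.nanmean(CC[b&(CC[...,2]<.01)][:,2]))
# door points
Ct=cloud('top',D);m=(Ct[...,2]>.115)&(Ct[...,2]<.135);m[:170]=0;m[215:]=0;m[:,:240]=0;m[:,290:]=0
q=Ct[m][:,:2].astype(np.float32);print('door line',cv2.fitLine(q,cv2.DIST_HUBER,0,.01,.01).ravel(),q.min(0),q.max(0))
E
```

```text
depth ((0.5753753781318665, 0.07863518595695496), (0.29793721437454224, 0.25598499178886414), 1.4046130180358887)
[[ 0.4233  0.2029]
 [ 0.4296 -0.053 ]
 [ 0.7274 -0.0457]
 [ 0.7212  0.2102]]Traceback (most recent call last):
  File "<stdin>", line 16, in <module>
    raise TypeError("expected non-empty vector for x")
TypeError: expected non-empty vector for x
```

```bash
python3 - <<'E'
from h import *
z=np.load('top.npz');p,D=z['p'],z['d'];C=cloud('top',cv2.medianBlur(D,5))
m=(C[...,2]>.0078).astype(np.uint8);k=np.zeros_like(m);k[136:252,212:320]=1;m&=k
m=cv2.morphologyEx(m,cv2.MORPH_CLOSE,np.ones((15,15)));m=cv2.morphologyEx(m,cv2.MORPH_OPEN,np.ones((25,25)))
c=max(cv2.findContours(m,0,cv2.CHAIN_APPROX_NONE)[0],key=cv2.contourArea).reshape(-1,2)
W=onz('top',c,.0155)[:,:2];b=(.5754,.0786)
for nm,ax,sg in(('far',0,1),('near',0,-1),('left',1,1),('right',1,-1)):
    o=1-ax;s=W[(sg*(W[:,ax]-b[ax])>(.12 if ax==0 else .10))&(abs(W[:,o]-b[o])<.09)]
    f=np.polyfit(s[:,o]-b[o],s[:,ax],1);print(nm,len(s),f.round(4))
s=np.load('side.npz');cs=cloud('side',s['d'])
for n,CC in(('top',cloud('top',D)),('side',cs)):
    for lo,hi in((-.06,.03),(.14,.22)):
        m=(CC[...,2]>.139)&(CC[...,2]<.150)&(abs(CC[...,0]-.62)<.04)
        q=CC[m&(CC[...,1]>lo)&(CC[...,1]<hi)]
        if len(q): print(n,len(q),np.median(q,0).round(4),q.min(0).round(4),q.max(0).round(4))
    m=(abs(CC[...,0]-.48)<.04)&(abs(CC[...,1]-.03)<.05);bb=(abs(CC[...,0]-.38)<.03)&(abs(CC[...,1])<.1)&(CC[...,2]<.01)
    print(n,'board z',np.nanmean(CC[m][:,2]),'bench',np.nanmean(CC[bb][:,2]))
Ct=cloud('top',D);m=(Ct[...,2]>.115)&(Ct[...,2]<.135);m[:170]=0;m[215:]=0;m[:,:240]=0;m[:,290:]=0
q=Ct[m][:,:2].astype(np.float32);print('door line',cv2.fitLine(q,cv2.DIST_HUBER,0,.01,.01).ravel(),q.min(0),q.max(0))
E
```

```text
far 57 [-0.0246  0.7243]
near 57 [-0.0275  0.4268]
left 57 [0.0129 0.2054]
right 57 [ 0.0241 -0.0493]
top 52 [ 0.6279 -0.0193  0.1442] [ 0.6165 -0.028   0.1394] [ 0.6377 -0.0104  0.1496]
top 61 [0.6232 0.1779 0.144 ] [0.6116 0.1689 0.1391] [0.6356 0.1873 0.1499]
top board z 0.01580867624885835 bench -0.00043267080618613897
side 66 [ 0.6266 -0.0264  0.1435] [ 0.6151 -0.0353  0.139 ] [ 0.64   -0.0145  0.1471]
side 50 [0.6231 0.1753 0.1443] [0.6112 0.1656 0.139 ] [0.6344 0.1877 0.1476]
side board z 0.01908940784718184 bench -0.0005139371483735185
door line [0.60895556 0.7932043  0.5655093  0.08904645] [0.5167233  0.02666291] [0.6175757  0.14805119]
```

Request:
move_arm:
  commands:
    - [[0,6.9,-9.9,0,15.4],[0,6.9,-9.9,0,15.4],[0,6.9,-9.9,0,15.4],[0,6.9,-9.9,0,15.4],[0,6.9,-9.9,0,15.4],[0,6.9,-9.9,0,15.4],[0,6.9,-9.9,0,15.4],[0,6.9,-9.9,0,15.4],[0,6.9,-9.9,0,15.4],[0,6.9,-9.9,0,15.4]]
  newtons: 20

```text
t: 1.35
ee_pos: [0.4987, 0.1083, 0.2312]
tcp_rot: [-0.01, 1.0, -0.0, 0.0]
ft_force: [0.2, -0.3, 0.0]
width: 0.0002
gripper_force: 0.0
```

Request:
move_arm:
  commands:
    - [[0,0,0,-1.2,0],[0,0,0,-2.4,0],[0,0,0,-2.8,0],[0,0.3,-0.2,-2.8,0],[0,0.5,-0.35,-2.8,0],[0,0.7,-0.49,-2.8,0],[0,0.8,-0.57,-2.8,0],[0,0.9,-0.66,-2.8,0],[0,0.98,-0.74,-2.8,0],[0,1.07,-0.82,-2.8,0]]

```text
t: 2.6
ee_pos: [0.5513, 0.07, 0.0913]
tcp_rot: [-0.011, 1.0, -0.0, -0.0]
ft_force: [-0.2, 1.2, -0.1]
width: 0.0002
gripper_force: 0.2
```

Request:
move_arm:
  commands:
    - [[0,0.1,-0.06,0,0],[0,0.2,-0.12,0,0],[0,0.3,-0.18,0,0],[0,0.41,-0.24,0,0],[0,0.5,-0.28,0,0],[0,0.59,-0.31,0,0],[0,0.67,-0.34,0,0],[0,0.75,-0.36,0,0],[0,0.82,-0.38,0,0],[0,0.88,-0.39,0,0]]

```text
t: 3.85
ee_pos: [0.5954, 0.0504, 0.0912]
tcp_rot: [-0.011, 1.0, -0.0, 0.0]
ft_force: [-0.9, 0.1, -1.0]
width: 0.0003
gripper_force: 0.2
```

Request:
move_arm:
  commands:
    - [[0,0.05,-0.02,0,0],[0,0.1,-0.03,0,0],[0,0.14,-0.04,0,0],[0,0.18,-0.05,0,0],[0,0.2,-0.05,0,0],[0,0.22,-0.05,0,0],[0,0.24,-0.05,0,0],[0,0.24,-0.05,0,0]]

```text
t: 4.85
ee_pos: [0.6073, 0.0481, 0.0913]
tcp_rot: [-0.011, 1.0, -0.0, 0.0]
ft_force: [0.1, -0.7, 0.5]
width: 0.0002
gripper_force: 0.0
```

Request:
move_arm:
  commands:
    - [[0,0.02,0,0,0],[0,0.04,0,0,0],[0,0.06,0,0,0],[0,0.06,0,0,0]]

```text
t: 5.35
ee_pos: [0.6093, 0.048, 0.0912]
tcp_rot: [-0.011, 1.0, 0.0, -0.001]
ft_force: [-9.3, -0.7, 6.1]
width: -0.0002
gripper_force: 4.5
```

Request:
move_arm:
  commands:
    - [[0,-0.5,0,0,0],[0.2,-1.3,0,1.0,0],[0.6,-2.0,-1,2.1,-10],[0.6,-2.69,-7.8,2.1,-20.1],[0.6,-2.69,-7.8,2.1,-20.1],[0.6,-2.69,-7.8,2.1,-20.1],[0.6,-2.69,-7.8,2.1,-20.1],[0.6,-2.69,-7.8,2.1,-20.1],[0.6,-2.69,-7.8,2.1,-20.1],[0.6,-2.69,-7.8,2.1,-20.1]]

```text
t: 6.6
ee_pos: [0.4743, -0.3455, 0.1964]
tcp_rot: [0.166, 0.986, -0.001, 0.0]
ft_force: [-1.3, 0.4, -0.7]
width: 0.051
gripper_force: 0.0
```

```bash
python3 - <<'E'
from h import *
s=sensors.observe();print(s['ee_pos'],s['tcp_rot'],s['width'])
p,D=grab('side');cv2.imwrite('pics/side2.png',cv2.resize(p[120:380,200:460],None,fx=2.2,fy=2.2))
p,D=grab('top');Ct=cloud('top',D);m=(Ct[...,2]>.115)&(Ct[...,2]<.135);m[160:215,240:290]|=0;k=np.zeros_like(m);k[160:215,238:290]=1;m&=k
q=Ct[m][:,:2].astype(np.float32);print('door line',cv2.fitLine(q,cv2.DIST_HUBER,0,.01,.01).ravel(),q.min(0),q.max(0))
E
```

```text
[ 0.47426312 -0.34552402  0.19639738] [ 1.66084729e-01  9.86111111e-01 -8.58813458e-04  3.90046529e-05] 0.05099914471354055Traceback (most recent call last):
  File "<stdin>", line 4, in <module>
numpy._core._exceptions._UFuncOutputCastingError: Cannot cast ufunc 'bitwise_or' output from dtype('int64') to dtype('bool') with casting rule 'same_kind'
```

View pics/side2.png

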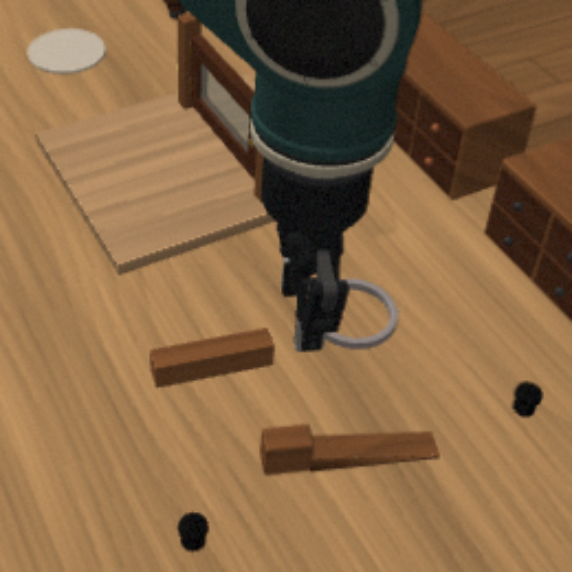

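The door now stands shut between the uprights. The wedge and block are undisturbed: the tail is at about (287,449) and the tip at (437,443) in this crop.

Request:
move_arm:
  commands:
    - [[0.6,0,0,-1.2,0],[0.6,0,0,-2.4,0],[0.6,0,0,-3.2,0],[0.6,0,0,-3.68,0],[0.6,0,0,-3.68,0],[0.1,0,0,-3.68,0],[0.1,0,0,-3.68,0],[0.1,0,0,-3.68,0],[0.1,0,0,-3.68,0]]
  newtons: 30

```text
t: 7.82
ee_pos: [0.4766, -0.342, 0.0137]
tcp_rot: [0.163, 0.987, -0.0, 0.001]
ft_force: [-1.0, 3.5, 9.5]
width: 0.0253
gripper_force: 30.6
```

Request:
move_arm:
  commands:
    - [[0.1,0,0,0.6,0],[0.1,0,0,1.6,0],[0.1,-0.6,1,2.0,0],[0.1,-1.4,2.2,2.0,6],[0.1,-1.4,3.3,2.0,12],[0.1,-1.4,4.4,2.0,20.2],[0.1,-1.4,5.5,2.0,20.2],[0.1,-1.4,6.6,2.0,20.2],[0.1,-1.4,7.52,1.6,20.2],[0.1,-1.4,7.52,1.2,20.2]]

```text
t: 9.07
ee_pos: [0.4061, 0.0374, 0.0726]
tcp_rot: [-0.014, 1.0, 0.001, 0.001]
ft_force: [0.7, -1.0, -0.9]
width: 0.0252
gripper_force: 30.1
```

Request:
move_arm:
  commands:
    - [[0.1,0.6,0,-0.3,0],[0.1,1.2,0,-0.5,0],[0.1,1.2,0,-0.6,0],[0.1,1.2,0,-0.6,0]]

```text
t: 9.57
ee_pos: [0.4652, 0.034, 0.0424]
tcp_rot: [-0.012, 1.0, -0.0, -0.0]
ft_force: [0.8, 0.8, -1.3]
width: 0.0254
gripper_force: 30.0
```

```bash
python3 - <<'E'
from h import *
s=sensors.observe();print(s['ee_pos'],s['tcp_rot'],s['ft_force'])
p,D=grab('side');cv2.imwrite('pics/side3.png',cv2.resize(p[90:270,180:400],None,fx=3,fy=3))
E
```

```text
[0.46516972 0.03397853 0.04236329] [-1.18013374e-02  9.99930342e-01 -5.55265109e-05 -1.88474540e-04] [ 0.8242921   0.76976394 -1.283335  ]
```

View pics/side3.png

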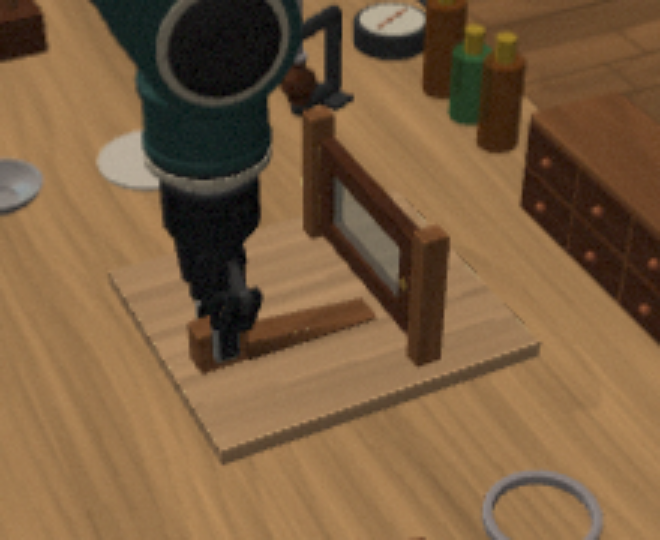

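The wedge is gripped level above the board, with its tip at about (368,310). It points under the far half of the shut door.

Request:
move_arm:
  commands:
    - [[0.1,0,0,-0.1,0],[0.1,0,0,-0.18,0],[0.1,0,0,-0.2,0],[0.1,0,0,-0.2,0]]

```text
t: 10.12
ee_pos: [0.4656, 0.034, 0.0322]
tcp_rot: [-0.012, 1.0, -0.0, -0.0]
ft_force: [0.7, 0.3, -1.5]
width: 0.0253
gripper_force: 30.1
```

Request:
move_arm:
  commands:
    - [[0.1,0,0,-0.02,0],[0.1,0,0,-0.04,0],[0.1,0,0,-0.04,0]]

```text
t: 10.5
ee_pos: [0.4656, 0.034, 0.0302]
tcp_rot: [-0.012, 1.0, -0.0, -0.0]
ft_force: [0.7, -0.3, -1.2]
width: 0.0251
gripper_force: 30.1
```

Request:
move_arm:
  commands:
    - [[0.1,0,0,-0.02,0],[0.1,0,0,-0.03,0],[0.1,0,0,-0.03,0]]

```text
t: 10.88
ee_pos: [0.4657, 0.034, 0.0293]
tcp_rot: [-0.012, 1.0, 0.0, 0.0]
ft_force: [-4.9, -0.3, 17.5]
width: 0.0258
gripper_force: 32.4
```

Request:
move_arm:
  commands:
    - [[0.1,0,0,-0.02,0],[0.1,0,0,-0.02,0]]

```text
t: 11.12
ee_pos: [0.466, 0.0341, 0.0288]
tcp_rot: [-0.012, 1.0, 0.0, 0.0]
ft_force: [-10.2, -0.1, 34.9]
width: 0.0255
gripper_force: 35.3
```

Request:
move_arm:
  commands:
    - [[0.1,0,0,0.03,0],[0.1,0.15,0,0.03,0],[0.1,0.3,0,0.03,0],[0.1,0.45,0,0.03,0],[0.1,0.6,0,0.03,0],[0.1,0.7,0,0.03,0],[0.1,0.8,0.02,0.03,0],[0.1,0.84,0.02,0.03,0],[0.1,0.84,0.02,0.03,0]]

```text
t: 12.25
ee_pos: [0.5077, 0.0351, 0.0292]
tcp_rot: [-0.012, 1.0, -0.0, -0.0]
ft_force: [-1.0, -0.7, -1.0]
width: 0.0257
gripper_force: 30.4
```

Request:
move_arm:
  commands:
    - [[0.5,0,0,0,0],[0.5,0,0,0,0],[0.5,0,0,0,0],[0.5,0,0,0.5,0],[0.5,0,0,1.1,0],[0.3,-0.6,0,1.1,0],[0,-1.1,0,1.1,0],[0,-1.1,0,0.6,0],[0,-1.1,0,0.05,0],[0,-1.1,0,0.05,0]]

```text
t: 13.5
ee_pos: [0.4517, 0.0348, 0.0307]
tcp_rot: [-0.012, 1.0, -0.0, -0.001]
ft_force: [0.2, 0.4, 0.3]
width: -0.0001
gripper_force: 0.0
```

```bash
python3 - <<'E'
from h import *
s=sensors.observe();print(s['ee_pos'],s['width'],s['ft_force'])
p,D=grab('side');cv2.imwrite('pics/side4.png',cv2.resize(p[120:260,200:380],None,fx=4,fy=4))
E
```

```text
[0.45166452 0.03475926 0.03072946] -0.00014315532180672301 [0.24962206 0.41173311 0.27457368]
```

View pics/side4.png

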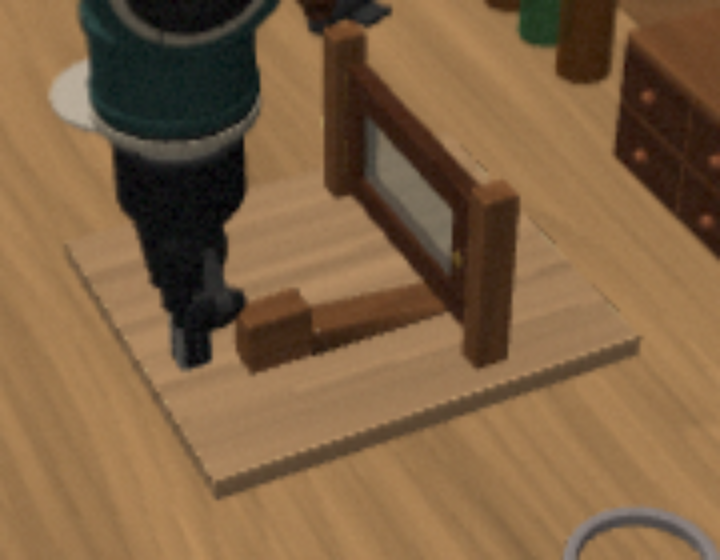

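The wedge stands free and straight, with its tip under the door's far half and its tail at about (275,330). The closed fingers are behind it at (190,350).

Request:
move_arm:
  commands:
    - [[0,0.15,0,-0.05,0],[0,0.3,0,-0.08,0],[0,0.45,0,-0.08,0],[0,0.53,0.01,-0.08,0],[0,0.6,0.01,-0.08,0],[0,0.65,0.01,-0.08,0],[0,0.7,0.02,-0.08,0],[0,0.7,0.02,-0.08,0]]

```text
t: 14.55
ee_pos: [0.4879, 0.0361, 0.0278]
tcp_rot: [-0.012, 1.0, -0.0, 0.0]
ft_force: [0.1, 1.3, -0.0]
width: -0.0004
gripper_force: 0.0
```

Request:
move_arm:
  commands:
    - [[0,0.02,0,0,0],[0,0.04,0,0,0],[0,0.06,0,0,0],[0,0.06,0,0,0]]

```text
t: 15.05
ee_pos: [0.4908, 0.036, 0.0278]
tcp_rot: [-0.012, 1.0, -0.0, 0.0]
ft_force: [-0.5, 0.7, 0.8]
width: 0.0001
gripper_force: 0.0
```

Request:
move_arm:
  commands:
    - [[0,0.02,0,0,0],[0,0.04,0,0,0],[0,0.06,0,0,0],[0,0.06,0,0,0]]

```text
t: 15.55
ee_pos: [0.4939, 0.036, 0.0278]
tcp_rot: [-0.012, 1.0, -0.0, 0.0]
ft_force: [0.0, -0.5, -0.0]
width: -0.0002
gripper_force: 0.0
```

Request:
move_arm:
  commands:
    - [[0,0.02,0,0,0],[0,0.03,0,0,0],[0,0.04,0,0,0],[0,0.04,0,0,0]]

```text
t: 16.05
ee_pos: [0.4957, 0.036, 0.0277]
tcp_rot: [-0.012, 1.0, -0.0, 0.0]
ft_force: [-0.6, -0.2, 0.6]
width: -0.0001
gripper_force: 0.2
```

Request:
move_arm:
  commands:
    - [[0,0.02,0,0,0],[0,0.04,0,0,0],[0,0.04,0,0,0]]

```text
t: 16.42
ee_pos: [0.4979, 0.036, 0.0278]
tcp_rot: [-0.012, 1.0, -0.0, 0.0]
ft_force: [-0.6, 0.1, -0.4]
width: 0.0001
gripper_force: 0.0
```

Request:
move_arm:
  commands:
    - [[0,0.02,0,0,0],[0,0.04,0,0,0],[0,0.04,0,0,0]]

```text
t: 16.8
ee_pos: [0.4998, 0.0361, 0.0278]
tcp_rot: [-0.012, 1.0, -0.0, 0.0]
ft_force: [0.3, -0.3, -0.1]
width: -0.0001
gripper_force: 0.0
```

Request:
move_arm:
  commands:
    - [[0,0.02,0,0,0],[0,0.04,0,0,0],[0,0.04,0,0,0]]

```text
t: 17.18
ee_pos: [0.5019, 0.036, 0.0278]
tcp_rot: [-0.012, 1.0, -0.0, 0.0]
ft_force: [-0.7, -0.9, 0.7]
width: -0.0001
gripper_force: 0.0
```

Request:
move_arm:
  commands:
    - [[0,0.02,0,0,0],[0,0.04,0,0,0],[0,0.04,0,0,0]]

```text
t: 17.55
ee_pos: [0.5039, 0.0361, 0.0278]
tcp_rot: [-0.012, 1.0, -0.0, 0.0]
ft_force: [-0.4, -0.2, -0.3]
width: -0.0004
gripper_force: 0.0
```

```bash
python3 - <<'E'
from h import *
s=sensors.observe();print(s['ee_pos'],s['ft_force'])
p,D=grab('side');cv2.imwrite('pics/side5.png',cv2.resize(p[120:260,200:380],None,fx=4,fy=4))
E
```

```text
[0.50385394 0.03606922 0.02778543] [-0.38959754 -0.15494504 -0.25075044]
```

View pics/side5.png

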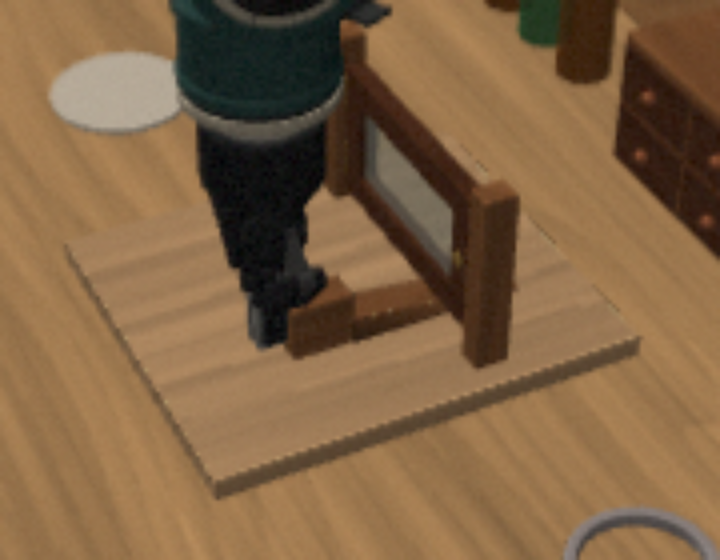

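The fingers are pushing the tail at about (270,320), and the wedge is sliding straight under the far half of the door.

Request:
move_arm:
  commands:
    - [[0,0.02,0,0,0],[0,0.04,0,0,0],[0,0.04,0,0,0]]

```text
t: 17.98
ee_pos: [0.5054, 0.036, 0.0277]
tcp_rot: [-0.012, 1.0, -0.0, -0.0]
ft_force: [-4.7, 0.7, 3.4]
width: 0.0002
gripper_force: 2.2
```

Request:
move_arm:
  commands:
    - [[0,0.02,0,0,0],[0,0.04,0,0,0],[0,0.04,0,0,0]]

```text
t: 18.35
ee_pos: [0.5063, 0.036, 0.0275]
tcp_rot: [-0.012, 1.0, 0.0, -0.001]
ft_force: [-12.8, 0.7, 8.6]
width: -0.0001
gripper_force: 6.1
```

Request:
move_arm:
  commands:
    - [[0,0.02,0,0,0],[0,0.04,0,0,0],[0,0.04,0,0,0]]

```text
t: 18.73
ee_pos: [0.5069, 0.036, 0.0272]
tcp_rot: [-0.012, 1.0, 0.0, -0.003]
ft_force: [-20.1, 1.5, 14.8]
width: -0.0001
gripper_force: 10.4
```

Request:
move_arm:
  commands:
    - [[0,-0.1,0,0,0],[0,-0.2,0,0,0],[0,-0.2,0,0,0]]

```text
t: 19.1
ee_pos: [0.4996, 0.036, 0.0278]
tcp_rot: [-0.012, 1.0, -0.0, 0.0]
ft_force: [0.1, 0.0, -0.3]
width: -0.0001
gripper_force: 0.0
```

Request:
move_arm:
  commands:
    - [[0,0.06,0,0,0],[0,0.12,0,0,0],[0,0.14,0,0,0],[0,0.15,0,0.01,0],[0,0.15,0,0.01,0]]

```text
t: 19.73
ee_pos: [0.5069, 0.036, 0.0281]
tcp_rot: [-0.012, 1.0, -0.0, -0.0]
ft_force: [-1.6, -0.1, -2.2]
width: -0.0001
gripper_force: 1.1
```

Request:
move_arm:
  commands:
    - [[0,0.015,0,0,0],[0,0.03,0,0,0],[0,0.03,0,0,0]]

```text
t: 20.1
ee_pos: [0.5068, 0.036, 0.028]
tcp_rot: [-0.012, 1.0, 0.0, -0.002]
ft_force: [-13.3, -0.2, 9.3]
width: -0.0
gripper_force: 7.0
```

Request:
move_arm:
  commands:
    - [[0,0,0,0.006,0],[0,0,0,0.012,0],[0,0,0,0.012,0]]

```text
t: 20.48
ee_pos: [0.5069, 0.036, 0.0282]
tcp_rot: [-0.012, 1.0, -0.0, -0.002]
ft_force: [-8.8, -0.6, -3.3]
width: 0.0001
gripper_force: 4.5
```

Request:
move_arm:
  commands:
    - [[0,0.006,0,0,0],[0,0.012,0,0,0],[0,0.012,0,0,0]]

```text
t: 20.85
ee_pos: [0.5068, 0.036, 0.0281]
tcp_rot: [-0.012, 1.0, -0.0, -0.002]
ft_force: [-12.6, 0.5, 0.3]
width: -0.0002
gripper_force: 6.6
```

Request:
move_arm:
  commands:
    - [[0,-0.1,0,0,0],[0,-0.6,0,0,0],[0,-1.3,0,0.6,0],[0,-1.6,0,2,0],[0,-1.6,1,3.2,0],[0,-1.6,4,4,0],[0,-1.6,5,4,0],[0,-1.6,5,4,0],[0,-1.6,5,4,0]]

```text
t: 21.98
ee_pos: [0.4289, 0.2894, 0.2299]
tcp_rot: [-0.013, 1.0, 0.001, 0.001]
ft_force: [0.3, -0.5, -0.3]
width: 0.0001
gripper_force: 0.0
```

```bash
python3 - <<'E'
from h import *
p,D=grab('side');cv2.imwrite('pics/side6.png',p[60:400,130:490])
E
```

```text
(no output)
```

View pics/side6.png

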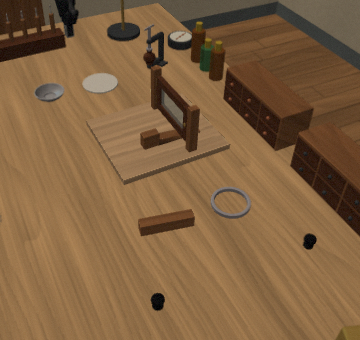

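The door is shut, with the wedge standing alone beneath its far half at about (160,138). The bystanders are in place and the arm is clear.

```bash
python3 -c "
from h import *
print(workorder.job_done())"
```

```text
the job is handed in; nothing more can be done
None
```

The job is handed in: the door is shut and the wedge stands on its own under the half away from the hinges. It did not move under a final 12.6 N push, though one tap while driving it reached about 20 N at the wrist; I estimate 8–11 N on the door, under the 16 N limit, but that force was never measured directly.

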